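Hold the hand lever half-way

ROBOT

A 6-joint arm with a two-finger parallel gripper is mounted at the origin on the work surface. World frame = base frame: x ahead of the robot, y to its left, z up, the work surface at z = 0. Lengths are in m, angles in rad, forces in N, time in s.
With the tool pointing down it reaches from about 0.25 to 0.725 m from the base axis. Payload 4 kg.
Tool frame: the origin (TCP) lies midway between the tips of the shut fingers; the grasp point (between the pads) lies 19 mm behind it; z points along the fingers, y is the line along which they close (so a half turn about z gives the same grasp; the last joint's range is limited). The gripper opens to 85 mm and grips with 20 to 120 N. Pads are 22 mm wide; open, the fingers measure 114 mm over their backs; the gripper's body (76 mm by 85 mm) begins 54 mm behind the grasp point. The pads swing forward as they close: fully open they stand 13 mm farther back than shut.
Start: joints at [-1.286, 0.241, 0.005, 1.335, 0, 1.571], TCP at [0.14, -0.48, 0.231] pointing down, gripper open.
Joint ranges: [-2.72, 2.72], [-1.05, 1.87], [-1.09, 1.28], [-1.99, 2.15], [-1.42, 1.44], [-3.14, 3.14]. Speed limits (rad/s): [2.79, 2.79, 3.14, 3.14, 3.14, 3.14].

INTERFACE

Orientations are given as a unit quaternion [x, y, z, w].
In Python, from workcell import monitor, vision, job gives the robot as it stands.
- The arm moves only by the tool move_arm, never from a script. Its argument "moves" is a list that holds one entry, the list of rows, each a list of 5 numbers: the shift along the world's x, y, z in m, then the turn about the world's z in degrees, then the opening in per cent of the stroke, from 0 (shut) to 100 (fully open). In form: [[[x, y, z, turn, gripper], ...]]. A call has 1 to 5 rows; each row is the pose to reach, as a shift and turn from the pose commanded when the call began; what a row does not reach only later rows make up. A row lasts 1/8 s, in which the tool goes at most 62.5 mm and 10.7 degrees, less where a joint would pass 70% of its speed; a pose out of reach is approached as far as the arm can. A call with a gripper value outside its range is refused whole. The fingers move at their own pace and stop on an object; the grip force is fixed at half the most. Time passes only in rows, so rows that repeat a pose let the fingers close. It gives the time, the measured TCP pose, the force, the opening and the grip force at its end, in the units of the state.
- monitor.get_obs(): the state, without advancing time (a new reading comes with each control period).
- vision.camera(name): name is "scene" or "top"; returns a dict with "color" (420x560x3 uint8, red, green, blue), "camera_matrix" (3x3 intrinsics, pixels), "eye" and "attitude" of the camera in the world. Camera axes: x right, y up, looking along -z (the intrinsics and any distortion apply to the point x, -y, -z); pixel columns grow to the right and rows downward; lengths in m; the calibration is good to about 2 mm. A picture is of the moment at which its call begins. There is no depth.
- job.job_done(): hands the job in; it is judged then, once.
The state is a dict: "clock": time; "joint_pos": joint angles; "joint_vel": joint speeds; "tau": joint torques, N m; "eef_pos": TCP position; "tool_rot": TCP orientation; "ft_force": force on the tool from outside, world axes, zero at the start; "ft_torque": the same for the moment, N m; "grip_width": finger opening in m; "grasp_force": force on a finger pad.
Only numpy, scipy, OpenCV 4.12 (cv2) and the standard library are available. Lean on these libraries where they do the work, as an engineer would, in place of code of your own. Each camera call takes 0.05 s, during which the arm holds its last target. There are 200 camera calls.

TASK

The blue case of glass capillaries has been left lying across the hand-lever unit: lift it off, keep it level, lower it gently and leave it lying flat in the shallow steel tray. Then, with the fingers, press the lever's yellow paddle half-way down against its spring so that the black pointer stands in the green zone, never down into the red, and finish with the program still holding it there. Leave the amber jar, the eyepiece and the screwdriver where they are.

Things in the scene. Friction and masses are not known exactly. Their poses are not given: they have to be found in the camera images.
- console: Hand-lever unit, fixed: cream housing, x -140 to +160, y -95 to +95, 45 mm tall; origin on the bench. -x points from the lever's hinge to its paddle, z up. On it stand two black cheeks beside the lever, x -120 to -10 mm, 20 mm thick, 110 mm clear between them, tops 125 mm above the bench.
- lever (a joint): Spring lever, rad: 0 at rest (paddle up), 0.18 half-way (lever level), 0.36 bottom stop; springs back when let go. Grows as the paddle goes down: 23 mm half-way, 47 mm at the stop. Takes about 4 N at first, 7 N half-way, 10 N at the stop. The pointer is in the green from 0.12 to 0.24 (paddle 16 to 31 mm down), in the red from 0.31 (paddle 40 mm down).
- lever_pad (a point): Centre of the top face of the lever's yellow paddle (50 mm along the lever x 44 mm wide, 10 mm thick); it moves with the lever. 113 mm above the bench at rest, 90 mm half-way down.
- case_mid (a point): Centre of the closed rigid case of glass capillaries: blue, two white stripes across its top and white latches mid-way along its sides, 46 mm (its x) x 170 mm (its y) x 36 mm tall (its z), about 0.18 kg. At the start it lies flat across the tops of the two black cheeks over the paddle, its long side across the lever; its underside is 18 mm below this point.
- tray_in (a point): Centre of the inner floor (4 mm above the bench) of the shallow steel tray, fixed: 160 mm (x) x 240 mm (y) outside, walls 4 mm thick, rim 14 mm above the bench. Big enough for the case with its long side along the tray's y.
- jar_mid (a point): Centre of a closed amber glass jar, 52 mm across, 75 mm tall, standing on the bench: leave alone.
- eyepiece_mid (a point): Centre of a black microscope eyepiece, 44 mm across, 60 mm tall, standing on the bench: leave alone.
- screwdriver: Small screwdriver with a red handle, 130 mm long, lying on the bench along its x axis: leave alone.
- hinge (a point): Lever hinge axis, 85 mm above the bench, along the unit's y. The paddle's centre is 130 mm from it towards the unit's -x.
- scale (a point): Middle of the green zone of the scale at the unit's far (+x) end: two upright plates, a gap between, where the lever's black pointer rises as the paddle goes down; from below: white, green (11 mm tall), white, red.
Not all that is in view belongs to the job. Of the things that look like the part that bears case_mid, the largest one is meant.

How it is judged:
On the way, in this order (a step that is already met when the one before it is completed fails the run):
1. the case lies flat in the tray, let go (x of case_mid in the frame of tray_in between -0.06 and 0.06 m and y of case_mid in the frame of tray_in between -0.06 and 0.06 m and z of case_mid in the frame of tray_in below 0.022 m and angle between case_mid's own z axis and vertical below 0.08 rad and linear speed of case below 0.03 m/s and contact force between the fingers and case below 0.1 N), for 0.3 s.
2. the fingers hold the lever half-way, in the green zone (value of joint lever between 0.12 and 0.24 rad and contact force between the fingers and lever above 1.5 N), for 0.3 s.
At the end, for the whole second after the job is handed in: The fingers press the lever (over 1.5 N) and hold it between 0.12 and 0.24 rad; the case lies at rest, untouched, flat on the tray floor (tilt under 0.08 rad, centre within 60 mm of the tray centre along each tray axis and under 22 mm above the floor) (all of step 1 and all of step 2 and contact force between case and lever below 0.1 N); the arm keeps its last pose, push and grip.
It fails at once if the lever is pressed into the red (beyond 0.31 rad) (value of joint lever above 0.31 rad).
It fails at once if the case is tipped by more than 0.5 rad (angle between case_mid's own z axis and vertical above 0.5 rad).
It fails at once if the case is dropped or thrown (faster than 1.2 m/s) (linear speed of case above 1.2 m/s).
It fails at once if the jar, eyepiece or screwdriver is moved by more than 30 mm or knocked over (distance of any of jar_mid, eyepiece_mid, screwdriver from where it was at the start of the episode above 0.03 m or angle between any of jar_mid, eyepiece_mid's own z axis and vertical above 0.5 rad).
It also fails if it takes over 64 s, if anything falls off the work surface, if the arm or the gripper's body presses on something with over 40 N, if the wrist force passes 120 N, or if a joint passes its speed limit or range.

## Working session

There is one attempt and no reset: what is moved stays moved. The work goes in short steps, Python scripts to look and compute and a tool call to move; the robot and the scene stay as the last step left them, time stands still between calls to the robot, and variables do not carry over. Pictures are saved under pics/ and viewed, at most 10 in all, crops included, and the job is handed in when it is done.

Besides the shell and the picture viewer there is one more tool, called after "Request:" by a JSON object that holds its "op" and its "data". move_arm: Moves the arm, as the interface text tells. Its arguments: {"type":"object","properties":{"moves":{"type":"array","items":{"type":"array","items":{"type":"array","items":{"type":"number"}}}}},"required":["moves"]}

```bash
mkdir -p pics
cat > h.py <<'E'
import numpy as np,cv2
from scipy.spatial.transform import Rotation as R
from workcell import monitor,vision,job
def cam(n):
    c=vision.camera(n); c['color']=np.ascontiguousarray(np.array(c['color'],np.uint8)); return c
def rot(c):
    a=np.array(c['attitude'],float)
    return a if a.shape==(3,3) else R.from_quat(a).as_matrix()
def ray(c,uv):
    K=np.array(c['camera_matrix']); p=np.linalg.solve(K,[uv[0],uv[1],1.])
    return np.array(c['eye'],float), rot(c)@np.array([p[0],-p[1],-p[2]])
def plane(c,uv,z):
    e,d=ray(c,uv); return e+d*(z-e[2])/d[2]
def proj(c,P):
    q=rot(c).T@(np.array(P)-np.array(c['eye'])); q=np.array([q[0],-q[1],-q[2]]); q=np.array(c['camera_matrix'])@q; return q[:2]/q[2]
E
python3 - <<'E'
from h import *
for n in ('scene','top'):
    c=cam(n); cv2.imwrite(f'pics/{n}0.png',c['color'][:,:,::-1]); print({k:v for k,v in c.items() if k!='color'})
print(monitor.get_obs())
E
```

```text
{'camera_matrix': array([[510.75046504,   0.        , 288.90863487],
       [  0.        , 510.75046504, 216.36948811],
       [  0.        ,   0.        ,   1.        ]]), 'eye': array([ 1.20758066, -0.48727897,  0.97059616]), 'attitude': array([0.31811518, 0.17268549, 0.4534755 , 0.81445836])}
{'camera_matrix': array([[460.18811286,   0.        , 284.05210222],
       [  0.        , 460.18811286, 210.91634637],
       [  0.        ,   0.        ,   1.        ]]), 'eye': array([ 0.29452158, -0.09490967,  1.28075706]), 'attitude': array([-0.07143105,  0.0730579 ,  0.72766668, -0.67827822])}
{'clock': 0.1, 'joint_pos': array([-1.28598335e+00,  2.41348514e-01,  3.87180882e-03,  1.33518547e+00,
        5.58086316e-06,  1.57079589e+00]), 'joint_vel': array([-0.00052875, -0.00257876,  0.00160206, -0.00050411,  0.00038128,
       -0.00045377]), 'tau': array([-5.33090733e-04, -3.73137403e+01,  2.53010845e+01,  1.08227527e-02,
       -6.04283923e-05, -6.31805605e-06]), 'eef_pos': array([ 0.14033504, -0.47932526,  0.23050144]), 'tool_rot': array([ 9.89876859e-01,  1.41925804e-01, -1.29643261e-04, -9.23874960e-04]), 'ft_force': array([-0.42039992,  0.26921151,  0.48030276]), 'ft_torque': array([-0.01244837,  0.04832306, -0.00711041]), 'grasp_force': 0.0, 'grip_width': 0.0853475511753655}
```

View pics/scene0.png

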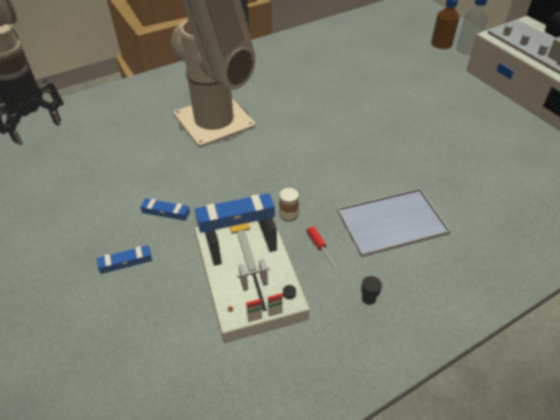

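View pics/top0.png

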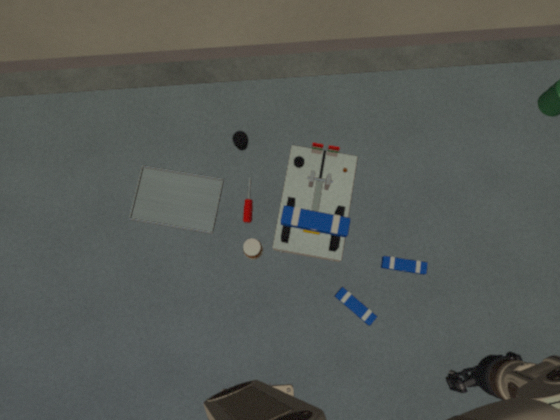

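Both views agree. The blue cases are the large one on the cheeks (scene 235,212; top 316,221), and two small ones on the bench (scene 165,208 and 125,258; top 404,265 and 355,306). I choose the large one. The tray is at top (177,200), the jar at (252,247), the screwdriver at (248,205) and the eyepiece at (240,140).

Run:
```python
from h import *
T=cam('top'); S=cam('scene')
def blue(c):
    h=cv2.cvtColor(c['color'],cv2.COLOR_RGB2HSV); return cv2.inRange(h,(105,150,50),(130,255,255))
def big(m,k=9):
    m=cv2.morphologyEx(m,cv2.MORPH_CLOSE,np.ones((k,k),np.uint8))
    return sorted(cv2.findContours(m,cv2.RETR_EXTERNAL,cv2.CHAIN_APPROX_NONE)[0],key=cv2.contourArea)[::-1]
def show(name,c,cnt,z):
    r=cv2.minAreaRect(cnt); b=cv2.boxPoints(r); P=np.array([plane(c,p,z) for p in b])[:,:2]
    e=P[1]-P[0],P[2]-P[1]; L=[np.hypot(*x) for x in e]; l=e[int(np.argmax(L))]
    print(name,np.round(r[0],1),'ctr',np.round(P.mean(0),4),'sides',np.round(L,4),'long dir deg',np.degrees(np.arctan2(l[1],l[0])).round(1)%180)
for n,c in (('top',T),('scene',S)):
    for k in big(blue(c))[:3]: show(n+' case',c,k,.161 if cv2.contourArea(k)>600 else .02)
for n,q in {'tray':[(143,167),(223,178),(212,232),(131,219)]}.items(): show(n,T,np.array(q,np.float32),.014)
show('tray scene',S,np.array([(338,217),(420,191),(448,232),(361,252)],np.float32),.014)
show('console top',T,np.array([(291,147),(357,156),(342,261),(274,250)],np.float32),.045)
show('console scene',S,np.array([(196,232),(264,220),(305,302),(223,322)],np.float32),.045)
print('jar',plane(T,(252,247),.075),'eyep',plane(T,(240,139),.06),'base proj',proj(T,(0,0,0)),proj(S,(0,0,0)))
for n,c,h in (('top',T,(90,40)),):pass
y=cv2.inRange(cv2.cvtColor(T['color'],cv2.COLOR_RGB2HSV),(15,150,90),(30,255,255)); print('yellow',[(cv2.boundingRect(k)) for k in big(y,3)[:3]])
a=cv2.resize(T['color'][180:280,250:380],None,fx=4,fy=4); b=cv2.resize(S['color'][180:280,180:310],None,fx=4,fy=4)
cv2.imwrite('pics/crop.png',cv2.resize(np.vstack([a,b]),(416,640))[:600,:,::-1])
```

```text
top case [315.1 221.1] ctr [ 0.4958 -0.1802] sides [0.0515 0.1667] long dir deg 74.6
top case [403.9 264.8] ctr [ 0.3833 -0.4226] sides [0.0318 0.1212] long dir deg 77.2
top case [355.4 305.9] ctr [ 0.2832 -0.2795] sides [0.0317 0.1197] long dir deg 45.099999999999994
scene case [234.8 207.7] ctr [ 0.3754 -0.1231] sides [0.0908 0.0475] long dir deg 75.1
scene case [174.8 210.8] ctr [ 0.3047 -0.2588] sides [0.0477 0.1764] long dir deg 47.7
scene case [123.1 257. ] ctr [ 0.3795 -0.4208] sides [0.0518 0.0287] long dir deg 77.3
tray [177.  198.5] ctr [0.6155 0.1929] sides [0.1597 0.2441] long dir deg 76.5
tray scene [393.  224.5] ctr [0.6269 0.1942] sides [0.2873 0.1606] long dir deg 81.0
console top [315.4 203.6] ctr [ 0.5686 -0.1948] sides [0.3003 0.1937] long dir deg 168.2
console scene [250.5 267. ] ctr [ 0.5688 -0.1843] sides [0.2076 0.2832] long dir deg 161.2
jar [ 0.45371875 -0.01553404  0.075     ] eyep [0.76168895 0.00210984 0.06      ] base proj [257.8488495  424.75403705] [213.79500757 121.80806015]
yellow [(304, 230, 15, 4), (344, 170, 1, 1)]
```

View pics/crop.png

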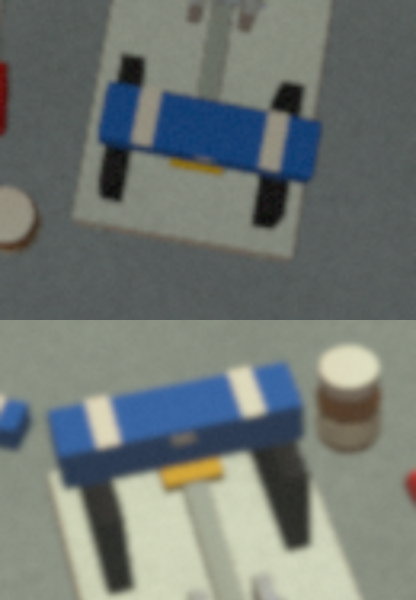

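The crop confirms the choice: a large blue case with two white stripes and a latch, lying on the cheeks over the yellow paddle. Sizes check out (167 mm long; tray 160×244; console 300×194). Now the approach.

Request:
{"op": "move_arm", "data": {"moves": [[[0.036,0.03,0.006,6,100],[0.072,0.06,0.012,12,100],[0.108,0.09,0.018,18,100],[0.144,0.12,0.024,24,100],[0.18,0.15,0.03,30,100]]]}}

```text
clock: 0.82
eef_pos: [0.3214, -0.3287, 0.2614]
tool_rot: [0.919, 0.395, -0.0, 0.0]
ft_force: [0.5, 0.5, 0.9]
grip_width: 0.0855
grasp_force: 0.0
```

Request:
{"op": "move_arm", "data": {"moves": [[[0.036,0.03,0,6,100],[0.072,0.06,0,12,100],[0.108,0.09,0,18,100],[0.144,0.12,0,24,100],[0.178,0.15,0,29,100]]]}}

```text
clock: 1.45
eef_pos: [0.4995, -0.1787, 0.2611]
tool_rot: [0.791, 0.612, -0.0, -0.0]
ft_force: [0.5, 0.1, -0.2]
grip_width: 0.0854
grasp_force: 0.0
```

Request:
{"op": "move_arm", "data": {"moves": [[[0,0,-0.015,0,100],[0,0,-0.03,0,100],[0,0,-0.045,0,100],[0,0,-0.055,0,100],[0,0,-0.06,0,100]]]}}

```text
clock: 2.08
eef_pos: [0.4977, -0.1803, 0.2005]
tool_rot: [0.792, 0.61, -0.0, -0.0]
ft_force: [-0.1, 0.4, 0.0]
grip_width: 0.0858
grasp_force: 0.0
```

Run:
```python
from h import *
S=cam('scene'); im=S['color'].copy()
a=np.radians(75.5); ly=np.array([np.cos(a),np.sin(a),0]); lx=np.array([ly[1],-ly[0],0])
c=np.array([.4985,-.1797,.143])
for z in(-.018,.018):
  q=[proj(S,c+i*.023*lx+j*.085*ly+[0,0,z]) for i,j in((1,1),(1,-1),(-1,-1),(-1,1))]
  cv2.polylines(im,[np.round(np.array(q)*16).astype(int)],True,(0,255,0),1,cv2.LINE_AA,4)
cv2.imwrite('pics/pre.png',cv2.resize(im[120:300,150:350],None,fx=3,fy=3)[:,:,::-1])
```

```text
(no output)
```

View pics/pre.png

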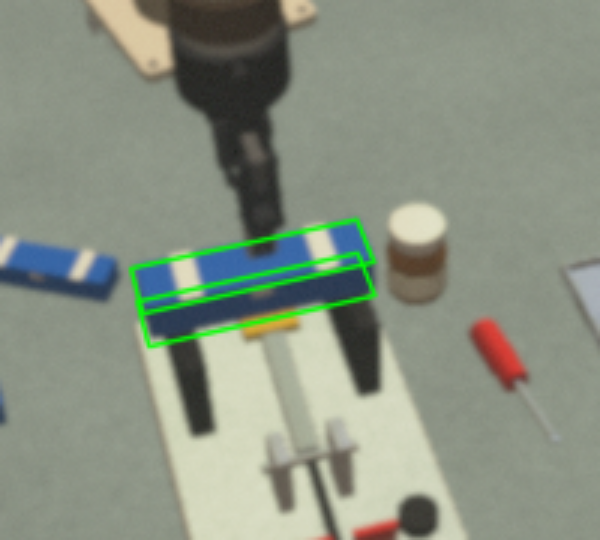

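The overlay fits the case closely, and the front finger stands over its middle (crop 262,250). I'm descending and gripping.

Request:
{"op": "move_arm", "data": {"moves": [[[0,0,-0.02,0,100],[0,0,-0.04,0,100],[0,0,-0.055,0,100],[0,0,-0.065,0,100],[0,0,-0.07,0,100]]]}}

```text
clock: 2.75
eef_pos: [0.4985, -0.1799, 0.131]
tool_rot: [0.792, 0.611, -0.0, -0.0]
ft_force: [-0.9, 0.1, 0.1]
grip_width: 0.0858
grasp_force: 0.0
```

Request:
{"op": "move_arm", "data": {"moves": [[[0,0,0,0,60],[0,0,0,0,45],[0,0,0,0,30],[0,0,0,0,20],[0,0,0,0,20]]]}}

```text
clock: 3.38
eef_pos: [0.4992, -0.1801, 0.1322]
tool_rot: [0.792, 0.611, 0.001, 0.001]
ft_force: [1.1, -0.4, 6.2]
grip_width: 0.0451
grasp_force: 63.0
```

Request:
{"op": "move_arm", "data": {"moves": [[[0,0,0,0,20],[0,0,0.003,0,20],[0,0,0.008,0,20],[0,0,0.014,0,20],[0,0,0.02,0,20]]]}}

```text
clock: 4.0
eef_pos: [0.4984, -0.1798, 0.1516]
tool_rot: [0.792, 0.611, -0.0, -0.0]
ft_force: [-0.7, 0.1, -2.3]
grip_width: 0.0451
grasp_force: 62.2
```

Request:
{"op": "move_arm", "data": {"moves": [[[0,0,0.01,0,20],[0,0,0.03,0,20],[0,0,0.05,0,20],[0,0,0.07,0,20],[0.003,0.01,0.08,0,20]]]}}

```text
clock: 4.62
eef_pos: [0.502, -0.1702, 0.233]
tool_rot: [0.792, 0.61, 0.001, 0.001]
ft_force: [1.4, -0.4, -1.5]
grip_width: 0.0451
grasp_force: 62.3
```

Request:
{"op": "move_arm", "data": {"moves": [[[0.006,0.02,0,0,20],[0.015,0.05,0,0,20],[0.026,0.085,0,0,20],[0.038,0.12,0,0,20],[0.05,0.155,0,0,20]]]}}

```text
clock: 5.25
eef_pos: [0.5515, -0.013, 0.2312]
tool_rot: [0.792, 0.611, -0.0, -0.0]
ft_force: [-0.1, -0.4, -1.9]
grip_width: 0.0456
grasp_force: 62.2
```

Request:
{"op": "move_arm", "data": {"moves": [[[0.012,0.038,0,0,20],[0.024,0.076,0,0,20],[0.036,0.114,0,0,20],[0.048,0.152,0,0,20],[0.058,0.184,0,0,20]]]}}

```text
clock: 5.88
eef_pos: [0.6093, 0.1715, 0.2309]
tool_rot: [0.791, 0.611, -0.0, -0.0]
ft_force: [0.2, 0.0, -1.8]
grip_width: 0.0449
grasp_force: 62.2
```

Request:
{"op": "move_arm", "data": {"moves": [[[0.005,0.015,0,1,20],[0.008,0.022,0,1,20],[0.008,0.024,-0.02,1,20],[0.008,0.024,-0.05,1,20],[0.008,0.024,-0.08,1,20]]]}}

```text
clock: 6.5
eef_pos: [0.6175, 0.1919, 0.151]
tool_rot: [0.787, 0.617, 0.0, 0.0]
ft_force: [-0.7, 0.0, -2.3]
grip_width: 0.0451
grasp_force: 62.3
```

Run:
```python
from h import *
S=cam('scene'); im=S['color']
cv2.imwrite('pics/carry.png',cv2.resize(im[90:270,290:490],None,fx=3,fy=3)[:,:,::-1])
print(monitor.get_obs()['eef_pos'])
```

```text
[0.61493586 0.19109542 0.14574986]
```

View pics/carry.png

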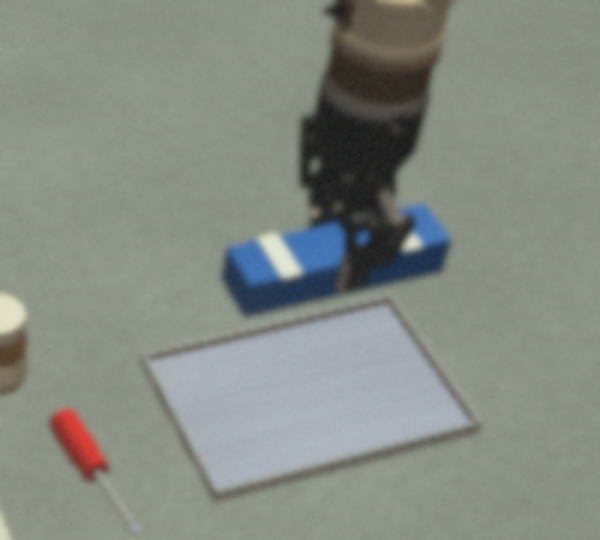

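The case hangs level over the tray, gripped within about 5 mm of its middle. I'm lowering it now.

Request:
{"op": "move_arm", "data": {"moves": [[[0,0,-0.03,0,20],[0,0,-0.06,0,20],[0,0,-0.09,0,20],[0,0,-0.11,0,20],[0,0,-0.12,0,20]]]}}

```text
clock: 7.18
eef_pos: [0.617, 0.192, 0.0306]
tool_rot: [0.787, 0.617, -0.001, -0.0]
ft_force: [-0.7, -0.5, -1.8]
grip_width: 0.0452
grasp_force: 62.3
```

Request:
{"op": "move_arm", "data": {"moves": [[[0,0,-0.004,0,20],[0,0,-0.008,0,20],[0,0,-0.012,0,20],[0,0,-0.015,0,20],[0,0,-0.016,0,20]]]}}

```text
clock: 7.8
eef_pos: [0.6174, 0.1932, 0.0152]
tool_rot: [0.786, 0.618, -0.0, -0.0]
ft_force: [0.5, -0.8, -1.0]
grip_width: 0.0453
grasp_force: 62.3
```

Request:
{"op": "move_arm", "data": {"moves": [[[0,0,0,0,20],[0,0,-0.001,0,20],[0,0,-0.002,0,20],[0,0,-0.003,0,20],[0,0,-0.003,0,20]]]}}

```text
clock: 8.43
eef_pos: [0.6174, 0.1931, 0.0122]
tool_rot: [0.786, 0.618, -0.0, -0.0]
ft_force: [0.1, 1.2, -0.4]
grip_width: 0.0454
grasp_force: 62.3
```

Request:
{"op": "move_arm", "data": {"moves": [[[0,0,-0.001,0,20],[0,0,-0.001,0,20],[0,0,-0.002,0,20],[0,0,-0.002,0,20],[0,0,-0.002,0,20]]]}}

```text
clock: 9.05
eef_pos: [0.6175, 0.1932, 0.0113]
tool_rot: [0.786, 0.618, 0.0, 0.0]
ft_force: [-3.2, -0.7, 5.8]
grip_width: 0.0455
grasp_force: 63.0
```

Contact: +5.8 N. Now I release and raise.

Request:
{"op": "move_arm", "data": {"moves": [[[0,0,0.001,0,70],[0,0,0.001,0,85],[0,0,0.001,0,100],[0,0,0.001,0,100],[0,0,0.001,0,100]]]}}

```text
clock: 9.68
eef_pos: [0.6174, 0.1931, 0.0112]
tool_rot: [0.786, 0.618, -0.0, -0.0]
ft_force: [-0.2, -0.5, 0.5]
grip_width: 0.0853
grasp_force: 0.0
```

Request:
{"op": "move_arm", "data": {"moves": [[[0,0,0.01,0,100],[0,0,0.03,0,100],[0,0,0.06,0,100],[0,0,0.1,0,100],[0,0,0.15,0,100]]]}}

```text
clock: 10.3
eef_pos: [0.6168, 0.1929, 0.1623]
tool_rot: [0.786, 0.618, -0.001, -0.0]
ft_force: [0.9, 0.2, 0.6]
grip_width: 0.0854
grasp_force: 0.0
```

Request:
{"op": "move_arm", "data": {"moves": [[[0,0,0.04,0,100],[0,-0.01,0.07,0,100],[-0.015,-0.05,0.08,0,80],[-0.03,-0.1,0.08,0,50],[-0.045,-0.15,0.08,0,0]]]}}

```text
clock: 10.92
eef_pos: [0.5721, 0.042, 0.2425]
tool_rot: [0.786, 0.618, 0.001, 0.001]
ft_force: [0.6, -0.2, 0.4]
grip_width: 0.0327
grasp_force: 0.0
```

Run:
```python
from h import *
T=cam('top');S=cam('scene')
def big(m,k=9):
    m=cv2.morphologyEx(m,cv2.MORPH_CLOSE,np.ones((k,k),np.uint8))
    return sorted(cv2.findContours(m,cv2.RETR_EXTERNAL,cv2.CHAIN_APPROX_NONE)[0],key=cv2.contourArea)[::-1]
for n,c in (('T',T),('S',S)):
  h=cv2.cvtColor(c['color'],cv2.COLOR_RGB2HSV)
  r=cv2.minAreaRect(big(cv2.inRange(h,(105,150,50),(130,255,255)))[0]); print(n,'case',r,plane(c,r[0],.04))
  for k in big(cv2.inRange(h,(15,130,70),(32,255,255)),3)[:2]:
    m=cv2.minAreaRect(k); P=np.array([plane(c,p,.113)[:2] for p in cv2.boxPoints(m)]); print(n,'yellow',m,P.mean(0).round(4),np.ptp(P,0))
print(monitor.get_obs()['eef_pos'])
a=cv2.resize(T['color'][120:280,120:380],None,fx=2,fy=2); b=cv2.resize(S['color'][170:340,190:450],None,fx=2,fy=1.6*160/170*1.06)
cv2.imwrite('pics/after.png',np.vstack([a,b])[:600,:,::-1])
```

```text
T case ((403.80926513671875, 264.7398986816406), (44.856876373291016, 11.55634593963623), 8.746162414550781) [ 0.38187934 -0.41732106  0.04      ]
T yellow ((312.2162170410156, 223.7027130126953), (16.111101150512695, 17.755088806152344), 9.462322235107422) [ 0.4981 -0.1762] [0.05492473 0.05151488]
T yellow ((345.0, 170.0), (2.0, 0.0), -90.0) [ 0.6353 -0.2743] [0.00546724 0.00052991]
S case ((401.88934326171875, 214.52581787109375), (17.98360252380371, 46.16007614135742), 76.86598205566406) [0.63060771 0.21093957 0.04      ]
S yellow ((172.0, 13.0), (26.0, 90.0), 90.0) [-0.5098  0.0992] [0.34890314 0.35285344]
S yellow ((141.04307556152344, 40.427581787109375), (66.06403350830078, 44.62297821044922), 12.308016777038574) [-0.3889 -0.0642] [0.45468802 0.27920654]
[0.57108759 0.03875432 0.24281238]
```

View pics/after.png

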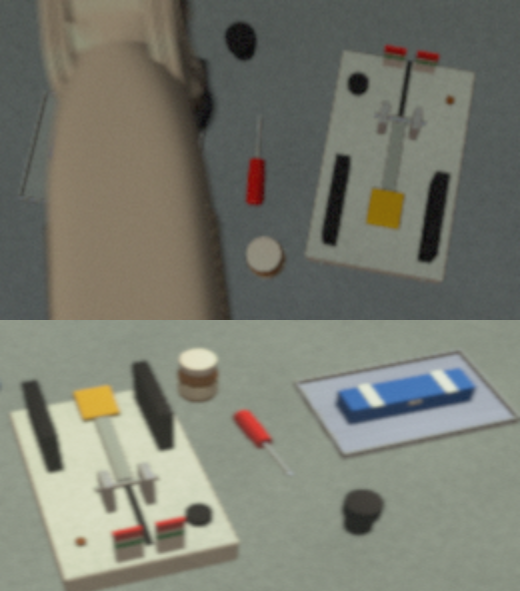

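The case lies flat in the tray (scene ~402,214). The paddle is in clear view at top (312,224), which casts to (0.498,-0.176). The jar, eyepiece and screwdriver are undisturbed. Next, I go above the paddle with the fingers shut.

Request:
{"op": "move_arm", "data": {"moves": [[[-0.015,-0.045,0,0,0],[-0.03,-0.09,0,0,0],[-0.045,-0.135,0,0,0],[-0.06,-0.18,0,0,0],[-0.074,-0.22,0,0,0]]]}}

```text
clock: 11.65
eef_pos: [0.4984, -0.1779, 0.2422]
tool_rot: [0.786, 0.618, 0.0, 0.001]
ft_force: [0.5, -0.7, 0.0]
grip_width: 0.0001
grasp_force: 0.0
```

Request:
{"op": "move_arm", "data": {"moves": [[[0,0,-0.03,0,0],[0,0,-0.06,0,0],[0,0,-0.09,0,0],[0,0,-0.11,0,0],[0,0,-0.12,0,0]]]}}

```text
clock: 12.28
eef_pos: [0.4984, -0.1763, 0.1207]
tool_rot: [0.786, 0.618, -0.0, -0.0]
ft_force: [0.2, 0.5, -0.1]
grip_width: -0.0001
grasp_force: 0.0
```

Request:
{"op": "move_arm", "data": {"moves": [[[0,0,-0.003,0,0],[0,0,-0.006,0,0],[0,0,-0.009,0,0],[0,0,-0.012,0,0],[0,0,-0.014,0,0]]]}}

```text
clock: 12.9
eef_pos: [0.4983, -0.1768, 0.1076]
tool_rot: [0.786, 0.618, -0.0, -0.0]
ft_force: [-2.0, 0.8, 4.2]
grip_width: 0.0004
grasp_force: 1.9
```

Contact at about 4 N as expected. Pressing on to z ≈ 0.090.

Request:
{"op": "move_arm", "data": {"moves": [[[0,0,-0.004,0,0],[0,0,-0.008,0,0],[0,0,-0.012,0,0],[0,0,-0.015,0,0],[0,0,-0.017,0,0]]]}}

```text
clock: 13.52
eef_pos: [0.4976, -0.1767, 0.0899]
tool_rot: [0.786, 0.618, -0.001, -0.001]
ft_force: [-4.7, 0.8, 6.6]
grip_width: 0.0003
grasp_force: 3.2
```

Request:
{"op": "move_arm", "data": {"moves": [[[0,0,0,0,0],[0,0,0,0,0],[0,0,0,0,0],[0,0,0,0,0],[0,0,0,0,0]]]}}

```text
clock: 14.15
eef_pos: [0.4976, -0.1767, 0.0901]
tool_rot: [0.786, 0.618, -0.001, -0.001]
ft_force: [-3.8, 1.5, 6.1]
grip_width: 0.0004
grasp_force: 3.2
```

Run:
```python
from h import *
S=cam('scene');T=cam('top'); o=monitor.get_obs(); print(o['eef_pos'],o['ft_force'])
a=cv2.resize(S['color'][190:330,190:320],None,fx=4,fy=4,interpolation=cv2.INTER_CUBIC)
b=cv2.resize(T['color'][150:290,120:182],None,fx=4,fy=4); 
cv2.imwrite('pics/press.png',np.hstack([a,b])[:,:,::-1])
```

```text
[ 0.49768391 -0.17671797  0.09013782] [-4.15802513  1.56210007  7.18773091]
```

View pics/press.png

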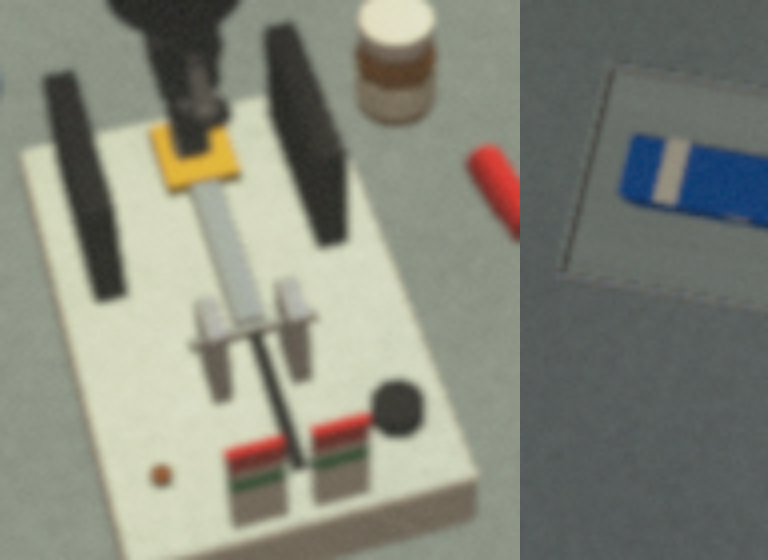

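The pointer tip (crop 298,465) stands level with the green bands (258,478 and 340,458). The force is about 7 N, as specified for half-way, and the case is flat in the tray.

```bash
python3 -c "
from h import *
print(job.job_done())"
```

```text
the job is handed in; nothing more can be done
None
```

The job is handed in: the case lies flat in the tray, and the fingers hold the paddle half-way at about 7 N with the pointer in the green; the hand-in call returned no verdict.

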